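# Line up the foil-stamping hand stamps by size

## Robot

A 7-joint arm with a two-finger parallel gripper is mounted at the origin on the work surface. World frame = base frame: x ahead of the robot, y to its left, z up, the work surface at z = 0. Lengths are in m, angles in rad, forces in N, time in s.
With the tool pointing down it reaches from about 0.4 to 0.85 m from the base axis. Payload 10.4 kg.
Tool frame: the origin (TCP) lies midway between the tips of the shut fingers; the grasp point (between the pads) lies 19 mm behind it (robot.grip_point_offset is the distance from the TCP to the grasp point, in m); z points along the fingers, y is the line along which they close (so a half turn about z gives the same grasp; the last joint's range is limited). The gripper opens to 87 mm and grips with 3 to 60 N. Pads are 19 mm wide; open, the fingers measure 117 mm over their backs; the gripper's body (75 mm by 190 mm) begins 51 mm behind the grasp point.
Start: joints at [1.162, 0.332, -0.065, 1.46, 0.022, 1.35, -0.088], TCP at [0.235, -0.579, 0.223] pointing down, gripper open.
Joint ranges: [-2.6, 2.6], [-0.5, 2.12], [-1.47, 1.34], [0.16, 2.42], [-1.27, 4.41], [0.06, 2.06], [-2.6, 2.6]. Speed limits (rad/s): [2.22, 2.22, 2.79, 2.79, 3.14, 3.14, 3.14].

## Interface

Orientations are given as a rotation vector (axis times angle).
In Python, from plant import robot gives the robot as it stands.
- The arm moves only by the tool carry_out, never from a script. Its argument "steps" is a list of rows, each a list of 5 numbers: the shift along the tool's x, y, z in cm, then the turn about the tool's z in rad, then the closure, from -1 (fully open) to 1 (shut). A call has 1 to 10 rows; each row is the pose to reach, as a shift and turn from the pose commanded when the call began, along the tool's axes at that moment; what a row does not reach only later rows make up. A row lasts 1/12 s, in which the tool goes at most 41.7 mm and 7.16 degrees, less where a joint would pass 70% of its speed; a pose out of reach is approached as far as the arm can. A call with a gripper value outside its range is refused whole. The fingers move at their own pace and stop on an object; "grip_force" is the grip in N (left out, the last holds). Time passes only in rows, so rows that repeat a pose let the fingers close. It gives the time, the measured TCP pose, the force, the opening and the grip force at its end, in the units of the state.
- robot.get_state(): the state, without advancing time (a new reading comes with each control period).
- robot.snapshot(name): name is "scene" or "top" or "wrist"; returns (picture, depth): 400x640x3 uint8, red, green, blue; 400x640 float32, m along the optical axis (not along the pixel's ray), 0 where there is no reading.
- robot.camera_model(name): a dict with "camera_matrix" (3x3 intrinsics, pixels), "D" ([k1, k2, p1, p2, k3] as OpenCV has them; the pictures are not rectified), "pose" (4x4, takes a point from camera to world coordinates). Camera axes: x right, y down, z forward; pixel columns grow to the right and rows downward; lengths in m; the calibration is good to about 2 mm. A picture is of the moment at which its call begins: read the wrist's pose just before it. camera_model takes no time and is no camera call; for the wrist camera it gives the pose at the moment of the call.
- robot.hand_in(): hands the job in; it is judged then, once.
The state is a dict: "time_s": time; "joints": joint angles; "joint_velocities": joint speeds; "joint_efforts": joint torques, N m; "tool_pos": TCP position; "orientation": TCP orientation; "ft_force": force on the tool from outside, world axes, zero at the start; "wrist_torque": the same for the moment, N m; "opening": finger opening in m; "finger_force": force on a finger pad.
Only numpy, scipy, OpenCV 4.12 (cv2) and the standard library are available. Lean on these libraries where they do the work, as an engineer would, in place of code of your own. Each camera call takes 0.05 s, during which the arm holds its last target. There are 200 camera calls.

## Task

Line up the four brass hand stamps on the four black rubber pads of the walnut board in order of size: the smallest on the pad next to the post with the black knob, then each larger one in turn, the largest on the pad farthest from the post. Stand each upright in the middle of its pad, set down gently and not dropped, without knocking any stamp over. Leave the amber jar standing where it is.

Things in the scene. Friction and masses are not known exactly. Their poses are not given: they have to be found in the camera images.
- stamp_26: The smallest hand stamp, loose and upright: a round brass disc 26 mm across and 14 mm thick lying face down, a brass collar 22 mm across up to 18 mm, then a straight pale wooden grip 20 mm across and round in section up to its top at 54 mm. Origin: centre of the underside; z up. About 80 g (may vary by a quarter). Grasp the wooden grip from above.
- stamp_36: The second smallest hand stamp, loose and upright: a round brass disc 36 mm across and 14 mm thick lying face down, a brass collar 22 mm across up to 18 mm, then a straight pale wooden grip 20 mm across and round in section up to its top at 62 mm. Origin: centre of the underside; z up. About 140 g (may vary by a quarter). Grasp the wooden grip from above.
- stamp_46: The second largest hand stamp, loose and upright: a round brass disc 46 mm across and 14 mm thick lying face down, a brass collar 22 mm across up to 18 mm, then a straight pale wooden grip 20 mm across and round in section up to its top at 70 mm. Origin: centre of the underside; z up. About 210 g (may vary by a quarter). Grasp the wooden grip from above.
- stamp_56: The largest hand stamp, loose and upright: a round brass disc 56 mm across and 14 mm thick lying face down, a brass collar 22 mm across up to 18 mm, then a straight pale wooden grip 20 mm across and round in section up to its top at 78 mm. Origin: centre of the underside; z up. About 310 g (may vary by a quarter). Grasp the wooden grip from above.
- pad_1: One of four identical fixed black rubber discs, 64 mm across and 4 mm thick, in a straight row with centres 76 mm apart along an 85 x 400 x 8 mm walnut board fixed on the table. Its number says nothing of its place in the row. Origin: centre of its underside (on the board's top, 8 mm above the table), so its top is 4 mm above the origin and 12 mm above the table; z up.
- pad_2: One of four identical fixed black rubber discs, 64 mm across and 4 mm thick, in a straight row with centres 76 mm apart along an 85 x 400 x 8 mm walnut board fixed on the table. Its number says nothing of its place in the row. Origin: centre of its underside (on the board's top, 8 mm above the table), so its top is 4 mm above the origin and 12 mm above the table; z up.
- pad_3: One of four identical fixed black rubber discs, 64 mm across and 4 mm thick, in a straight row with centres 76 mm apart along an 85 x 400 x 8 mm walnut board fixed on the table. Its number says nothing of its place in the row. Origin: centre of its underside (on the board's top, 8 mm above the table), so its top is 4 mm above the origin and 12 mm above the table; z up.
- pad_4: One of four identical fixed black rubber discs, 64 mm across and 4 mm thick, in a straight row with centres 76 mm apart along an 85 x 400 x 8 mm walnut board fixed on the table. Its number says nothing of its place in the row. Origin: centre of its underside (on the board's top, 8 mm above the table), so its top is 4 mm above the origin and 12 mm above the table; z up.
- post: Fixed upright steel post 10 mm across with a black ball knob 24 mm across, standing at one end of the walnut board (the other end has only a flat steel screw), on the line of the pads; its top is 68 mm above its origin. It marks the small end of the row: the nearest pad's centre is 60 mm from it, the others 136, 212 and 288 mm. Origin: centre of its foot, on the board's top.
- jar: Closed amber glass jar with a black cap, 48 mm across and 70 mm tall, standing loose among the stamps; not to be moved. Origin: centre of its underside; z up.
There are look-alikes about, which are no part of the job. What is shaped like the stamp_56 but purple is not meant. Leave any turquoise look-alike of the stamp_26 alone.

How it is judged:
At the end, for the whole second after the job is handed in: Each stamp stands upright (within 0.1 rad), released and at rest on its own black rubber pad, its centre within 12 mm of the pad's centre, in order of size from the smallest at the post to the largest farthest from it; the amber jar is upright and within 30 mm of where it started (horizontal distance between stamp_26 and post between 0.04 and 0.08 m and (horizontal distance between stamp_26 and pad_1 below 0.012 m or horizontal distance between stamp_26 and pad_2 below 0.012 m or horizontal distance between stamp_26 and pad_3 below 0.012 m or horizontal distance between stamp_26 and pad_4 below 0.012 m) and height (world z) of stamp_26 between 0.009 and 0.016 m and angle between each of stamp_26, stamp_36, stamp_46, stamp_56, jar's own z axis and vertical below 0.1 rad and linear speed of each of stamp_26, stamp_36, stamp_46, stamp_56 below 0.02 m/s and angular speed of each of stamp_26, stamp_36, stamp_46, stamp_56 below 0.2 rad/s and horizontal distance between stamp_36 and post between 0.116 and 0.156 m and (horizontal distance between stamp_36 and pad_1 below 0.012 m or horizontal distance between stamp_36 and pad_2 below 0.012 m or horizontal distance between stamp_36 and pad_3 below 0.012 m or horizontal distance between stamp_36 and pad_4 below 0.012 m) and height (world z) of stamp_36 between 0.009 and 0.016 m and horizontal distance between stamp_46 and post between 0.192 and 0.232 m and (horizontal distance between stamp_46 and pad_1 below 0.012 m or horizontal distance between stamp_46 and pad_2 below 0.012 m or horizontal distance between stamp_46 and pad_3 below 0.012 m or horizontal distance between stamp_46 and pad_4 below 0.012 m) and height (world z) of stamp_46 between 0.009 and 0.016 m and horizontal distance between stamp_56 and post between 0.268 and 0.308 m and (horizontal distance between stamp_56 and pad_1 below 0.012 m or horizontal distance between stamp_56 and pad_2 below 0.012 m or horizontal distance between stamp_56 and pad_3 below 0.012 m or horizontal distance between stamp_56 and pad_4 below 0.012 m) and height (world z) of stamp_56 between 0.009 and 0.016 m and distance of jar from where it was at the start of the episode below 0.03 m); the robot touches nothing.
It fails at once if a stamp is knocked over (tilted more than 45 degrees) (angle between any of stamp_26, stamp_36, stamp_46, stamp_56's own z axis and vertical above 0.785 rad).
It fails at once if a stamp is dropped or thrown (faster than 0.6 m/s out of the fingers) ((linear speed of stamp_26 above 0.6 m/s and contact force between stamp_26 and the fingers below 0.05 N) or (linear speed of stamp_36 above 0.6 m/s and contact force between stamp_36 and the fingers below 0.05 N) or (linear speed of stamp_46 above 0.6 m/s and contact force between stamp_46 and the fingers below 0.05 N) or (linear speed of stamp_56 above 0.6 m/s and contact force between stamp_56 and the fingers below 0.05 N)).
It fails at once if the amber jar is moved more than 30 mm or tipped (distance of jar from where it was at the start of the episode above 0.03 m or angle between jar's own z axis and vertical above 0.4 rad).
It also fails if it takes over 102 s, if anything falls off the work surface, if the arm or the gripper's body presses on something with over 40 N, if the wrist force passes 120 N, or if a joint passes its speed limit or range.

## Working session

There is one attempt and no reset: what is moved stays moved. The work goes in short steps, Python scripts to look and compute and a tool call to move; the robot and the scene stay as the last step left them, time stands still between calls to the robot, and variables do not carry over. Pictures are saved under pics/ and viewed, at most 14 in all, crops included, and the job is handed in when it is done.

Besides the shell and the picture viewer there is one more tool, called by a JSON object that holds its "name" and its "arguments". carry_out: Moves the arm, as the interface text tells. Its arguments: {"type":"object","properties":{"steps":{"type":"array","items":{"type":"array","items":{"type":"number"}}},"grip_force":{"type":"number"}},"required":["steps"]}

```bash
mkdir -p pics; ls
python3 - <<'E'
from plant import robot
import cv2
print(robot.get_state())
for n in("scene","top"):
    p,d=robot.snapshot(n); cv2.imwrite(f"pics/{n}0.png",p[:,:,::-1]); m=robot.camera_model(n); print(n,m); print((d>0).mean())
E
```

```text
pics
{'time_s': 0.0, 'joints': array([ 1.16242449,  0.33288394, -0.06467713,  1.46096927,  0.0215988 ,
        1.34989706, -0.08852191]), 'joint_velocities': array([-0.00052229, -0.00221347,  0.00030559,  0.00134786,  0.00130576,
        0.00068   ,  0.00034299]), 'joint_efforts': array([-3.78062359e-04, -6.23249030e+01,  2.44733569e-02, -3.89904857e+01,
       -6.12935191e-02,  3.96153820e-02,  1.65271322e-04]), 'tool_pos': array([ 0.23500222, -0.57870441,  0.221733  ]), 'orientation': array([-3.08194618e+00, -6.01912214e-01,  5.55027369e-04]), 'ft_force': array([ 0.41310823, -0.7326436 , -0.20195518]), 'wrist_torque': array([0.02615241, 0.06318255, 0.00537025]), 'finger_force': 0.0, 'opening': 0.08689662784033139}
scene {'camera_matrix': array([[471.81080531,   0.        , 325.61401783],
       [  0.        , 471.81080531, 204.7241019 ],
       [  0.        ,   0.        ,   1.        ]]), 'D': array([-0.03168536,  0.        ,  0.        ,  0.        ,  0.        ]), 'pose': array([[ 0.41795896,  0.52448761, -0.74177022,  1.32612652],
       [ 0.90842632, -0.2336687 ,  0.34664182, -0.32168772],
       [ 0.00848086, -0.81872565, -0.57412228,  0.64824823],
       [ 0.        ,  0.        ,  0.        ,  1.        ]])}
0.9960078125
top {'camera_matrix': array([[454.51722102,   0.        , 318.92092273],
       [  0.        , 454.51722102, 198.00598478],
       [  0.        ,   0.        ,   1.        ]]), 'D': array([-0.00139447,  0.        ,  0.        ,  0.        ,  0.        ]), 'pose': array([[-0.02282309, -0.98244209,  0.18516655,  0.31764183],
       [-0.99972857,  0.02156124, -0.00882571,  0.05625289],
       [ 0.00467833, -0.18531772, -0.98266752,  1.06485877],
       [ 0.        ,  0.        ,  0.        ,  1.        ]])}
0.9963125
```

View pics/top0.png

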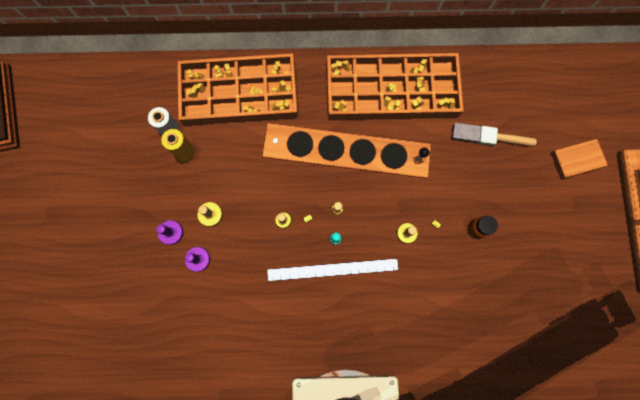

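View pics/scene0.png

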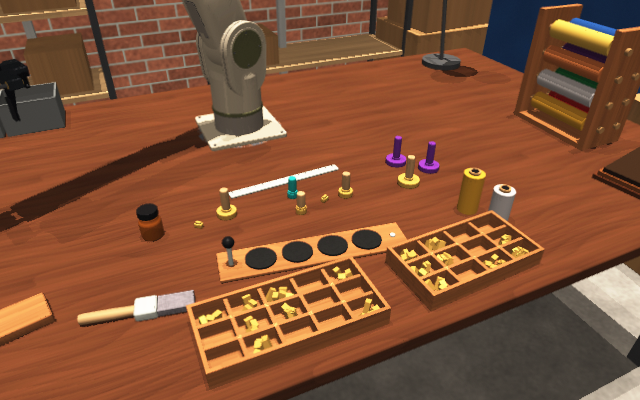

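The top view shows:
- **Brass stamps:** at (209,213), (283,220), (338,208) and (408,233).
- **Look-alikes:** purple at (170,232) and (197,259), turquoise at (336,238).
- **Jar:** (485,226).
- **Row:** pads at (300,144), (331,148), (362,152) and (394,156), with the post at (424,152) on the right end.

Next I'll measure sizes and positions.

```bash
cat > h.py <<'E'
import numpy as np, cv2
from plant import robot
def ray(m,uv,z):
    uv=np.asarray(uv,float).reshape(-1,1,2)
    n=cv2.undistortPoints(uv,m["camera_matrix"],m["D"]).reshape(-1,2)
    T=m["pose"]; d=np.c_[n,np.ones(len(n))]@T[:3,:3].T; o=T[:3,3]
    return o+d*((z-o[2])/d[:,2])[:,None]
def cloud(m,d):
    v,u=np.mgrid[:d.shape[0],:d.shape[1]]
    n=cv2.undistortPoints(np.c_[u.ravel(),v.ravel()].astype(float).reshape(-1,1,2),m["camera_matrix"],m["D"]).reshape(-1,2)
    P=np.c_[n,np.ones(len(n))]*d.reshape(-1,1)
    return (P@m["pose"][:3,:3].T+m["pose"][:3,3]).reshape(*d.shape,3)
E
python3 - <<'E'
from h import *
m=robot.camera_model("top"); p,d=robot.snapshot("top"); X=cloud(m,d)
hsv=cv2.cvtColor(p,cv2.COLOR_RGB2HSV)
for name,(u,v) in dict(a=(209,213),b=(283,220),c=(338,208),e=(408,233),turq=(336,238),pu1=(170,232),pu2=(197,259),jar=(485,226),post=(424,152)).items():
    s=np.s_[v-22:v+23,u-22:u+23]; x=X[s].reshape(-1,3); z=x[:,2]
    top=x[z>z.max()-.006]; disc=x[(z>.008)&(z<.018)]
    print(name,"ztop %.3f"%z.max(),"top",top[:,:2].mean(0).round(4),len(top),"disc mid",((disc[:,:2].max(0)+disc[:,:2].min(0))/2).round(4),"ext",np.ptp(disc[:,:2],0).round(3))
    c=cv2.inRange(hsv[s],(20,120,90),(35,255,255)); cs,_=cv2.findContours(c,cv2.RETR_EXTERNAL,cv2.CHAIN_APPROX_NONE)
    if cs and name in"abce":
        k=max(cs,key=cv2.contourArea).reshape(-1,2)+[u-22,v-22]; w=ray(m,k,.014)[:,:2].astype(np.float32)
        print("   circle",cv2.minEnclosingCircle(w))
mask=cv2.inRange(p,(0,0,0),(45,45,45)); mask[:120]=0; mask[185:]=0
cs,_=cv2.findContours(mask,cv2.RETR_EXTERNAL,cv2.CHAIN_APPROX_NONE)
for k in cs:
    if cv2.contourArea(k)>150:
        w=ray(m,k.reshape(-1,2),.012)[:,:2].astype(np.float32); e=cv2.fitEllipse(w); print("pad",k.reshape(-1,2).mean(0),e)
print("board z",X[155,312],"table",X[300,200])
crop=p[120:270,140:510]; cv2.imwrite("pics/c0.png",cv2.resize(crop,None,fx=2.1,fy=2.1,interpolation=cv2.INTER_CUBIC)[:,:,::-1])
E
```

```text
a ztop 1.065 top [0.3176 0.0563] 15 disc mid [0.4828 0.3047] ext [0.055 0.055]
   circle ((0.48353296518325806, 0.3039575219154358), 0.029004797339439392)
b ztop 1.065 top [0.3176 0.0563] 12 disc mid [0.465  0.1154] ext [0.033 0.07 ]
   circle ((0.46652013063430786, 0.132602721452713), 0.018594300374388695)
c ztop 1.065 top [0.3176 0.0563] 11 disc mid [0.486  0.0075] ext [0.019 0.023]
   circle ((0.49087297916412354, 0.00265017943456769), 0.012224455364048481)
e ztop 1.065 top [0.3176 0.0563] 8 disc mid [ 0.4258 -0.1546] ext [0.048 0.045]
   circle ((0.4287969172000885, -0.15554949641227722), 0.0239051915705204)
turq ztop 1.065 top [0.3176 0.0563] 9 disc mid [0.4185 0.0118] ext [0.024 0.023]
pu1 ztop 1.065 top [0.3176 0.0563] 11 disc mid [0.4304 0.3825] ext [0.078 0.083]
pu2 ztop 1.065 top [0.3176 0.0563] 5 disc mid [0.393  0.3421] ext [0.077 0.077]
jar ztop 1.065 top [0.3176 0.0563] 5 disc mid [ 0.4287 -0.3096] ext [0.053 0.023]
post ztop 1.065 top [0.3176 0.0563] 9 disc mid [ 0.6224 -0.2062] ext [0.108 0.106]
pad [393.53125 155.5    ] ((0.6160891652107239, -0.13479290902614594), (0.05473391339182854, 0.056024495512247086), 58.19493103027344)
pad [362.3030303  151.59090909] ((0.6272376179695129, -0.059612106531858444), (0.05408143997192383, 0.05533109977841377), 70.22679138183594)
pad [330.83076923 147.93846154] ((0.6387463212013245, 0.01505707111209631), (0.05454977974295616, 0.055357836186885834), 62.56717300415039)
pad [299.57575758 143.81818182] ((0.6504632234573364, 0.09007284790277481), (0.05486118420958519, 0.055413998663425446), 119.35694885253906)
board z [0.62270661 0.06102617 0.00748614] table [0.28722477 0.32317201 0.00239182]
```

View pics/c0.png

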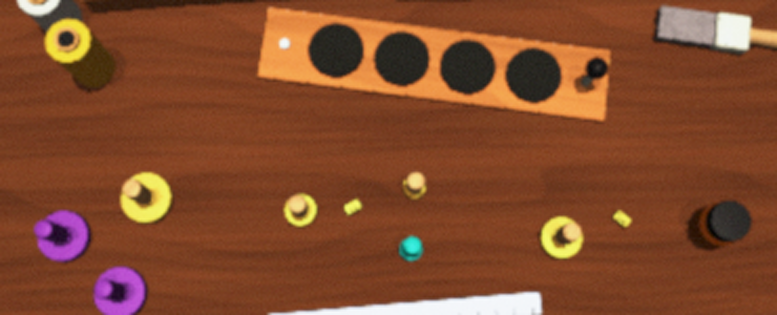

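Sizes measured from the top view, ordered largest to smallest:

| Stamp | Pixel | Measured size |
|---|---|---|
| stamp_56 | (209,213) | 55 mm across |
| stamp_46 | (408,233) | about 47 mm |
| stamp_36 | (283,220) | about 36 mm |
| stamp_26 | (338,208) | about 24 mm |

All four are brass with pale grips. The enlarged crop confirms this, and the purple and turquoise look-alikes are excluded. The pads are 76 mm apart as specified, with the post at the (394,156) end. Now I'll move, with the tool's closing axis across the row.

{"name": "carry_out", "arguments": {"steps": [[27, -27, 0, -1.033, -0.1], [27, -27, 0, -1.033, -0.1], [27, -27, 0, -1.033, -0.1], [27, -27, 0, -1.033, -0.1], [27, -27, 0, -1.033, -0.1], [27, -27, 0, -1.033, -0.1], [27, -27, 0, -1.033, -0.1], [27, -27, 0, -1.033, -0.1], [27, -27, 0, -1.033, -0.1], [27, -27, 0, -1.033, -0.1]], "grip_force": 30}}

```text
time_s: 0.98
tool_pos: [0.3864, -0.2208, 0.2229]
orientation: [2.373, 2.059, 0.002]
ft_force: [0.8, 0.4, 0.6]
opening: 0.0482
finger_force: 0.0
```

```bash
cat >> h.py <<'E'
from scipy.spatial.transform import Rotation as Rn
ST={26:(.489,.004),36:(.4665,.1326),46:(.4288,-.1555),56:(.4835,.304)}
PAD={26:(.6161,-.1348),36:(.6272,-.0596),46:(.6387,.0151),56:(.6505,.0901)}
def go(*targets):
    s=robot.get_state(); R=Rn.from_rotvec(s["orientation"]); M=R.as_matrix(); p=s["tool_pos"]
    y=M[:,1]; dyaw=-np.arctan2(-.151,.9885)+np.arctan2(y[1],y[0])
    print("t %.1f"%s["time_s"],"pos",p.round(4),"open %.4f"%s["opening"],"F",s["ft_force"].round(1),"turn needed %.3f"%dyaw,"zaxis",M[:,2].round(3))
    for t in targets: print(" target",t,"-> cm",((np.array(t)-p)@M*100).round(2))
E
python3 -c "
from h import *
go((*ST[26],.2),(*ST[26],.021))"
```

```text
t 1.0 pos [ 0.3864 -0.2208  0.2229] open 0.0482 F [0.8 0.4 0.6] turn needed 0.010 zaxis [ 0.001  0.001 -1.   ]
 target (0.489, 0.004, 0.2) -> cm [23.7   6.99  2.31]
 target (0.489, 0.004, 0.021) -> cm [23.69  6.97 20.21]
```

{"name": "carry_out", "arguments": {"steps": [[23.7, 7, 2.3, 0.01, -0.1], [23.7, 7, 2.3, 0.01, -0.1], [23.7, 7, 2.3, 0.01, -0.1], [23.7, 7, 2.3, 0.01, -0.1], [23.7, 7, 2.3, 0.01, -0.1], [23.7, 7, 2.3, 0.01, -0.1], [23.7, 7, 2.3, 0.01, -0.1], [23.7, 7, 2.3, 0.01, -0.1], [23.7, 7, 2.3, 0.01, -0.1], [23.7, 7, 2.3, 0.01, -0.1]]}}

```text
time_s: 1.82
tool_pos: [0.4886, -0.0051, 0.1994]
orientation: [2.396, 2.032, -0.001]
ft_force: [-0.5, -0.0, 0.0]
opening: 0.0478
finger_force: 0.0
```

```bash
python3 -c "
from h import *
go((*ST[26],.021))
m=robot.camera_model('wrist'); p,d=robot.snapshot('wrist'); print(m['pose'].round(3)); X=cloud(m,d)
for n in(26,): print(n,cv2.projectPoints(np.array([[*ST[n],.054]]),np.linalg.inv(m['pose'])[:3,:3],np.linalg.inv(m['pose'])[:3,3],m['camera_matrix'],m['D'])[0])
cv2.imwrite('pics/w0.png',p[:,:,::-1]); np.savez('/tmp/w0',p=p,X=X)
"
```

```text
t 1.8 pos [ 0.4886 -0.0051  0.1994] open 0.0478 F [-0.5 -0.   0. ] turn needed -0.013 zaxis [-0.    -0.001 -1.   ]
 target (0.489, 0.004, 0.021) -> cm [ 0.92 -0.1  17.84]
[[ 0.987 -0.156 -0.047  0.502]
 [-0.163 -0.946 -0.281  0.072]
 [-0.     0.285 -0.958  0.361]
 [ 0.     0.     0.     1.   ]]
26 [[[317.56877486 176.98480637]]]
```

View pics/w0.png

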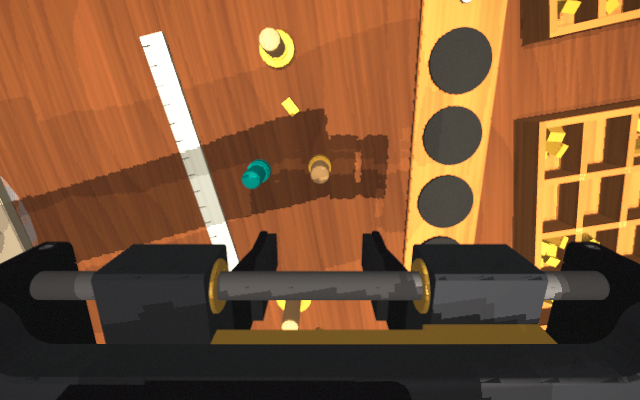

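The wrist view shows the brass stamp_26 at (319,170), the turquoise one left of it at (256,173), and stamp_36 at (272,43). I'll refine the 26 and 36 grip tops from depth.

```bash
cat >> h.py <<'E'
def topc(m,d,xy,h,r=.02):
    "centre of points within 5 mm of the known top height near xy"
    X=cloud(m,d).reshape(-1,3); k=(abs(X[:,2]-h)<.004)&(np.hypot(X[:,0]-xy[0],X[:,1]-xy[1])<r)
    q=X[k]
    if len(q)<5: return None
    c,rad=cv2.minEnclosingCircle(q[:,:2].astype(np.float32)); return np.round(c,4),np.median(q,0).round(4),round(rad,4),len(q)
E
python3 -c "
from h import *
m=robot.camera_model('wrist'); p,d=robot.snapshot('wrist')
print(topc(m,d,ST[26],.054),topc(m,d,ST[36],.062))
m=robot.camera_model('top'); p,d=robot.snapshot('top')
for n,h in((26,.054),(36,.062),(46,.07),(56,.078)):print(n,topc(m,d,ST[n],h))
go((*ST[26],.021))
"
```

```text
(array([0.4919, 0.0063]), array([0.4917, 0.0068, 0.0526]), 0.0098, 271) (array([0.468 , 0.1329]), array([0.4684, 0.1325, 0.0608]), 0.0098, 411)
26 None
36 (array([0.4655, 0.1333]), array([0.4653, 0.1328, 0.0621]), 0.0097, 58)
46 None
56 (array([0.4827, 0.3051]), array([0.4822, 0.3043, 0.0776]), 0.0099, 59)
t 2.0 pos [ 0.4887 -0.0049  0.1997] open 0.0481 F [ 1.2 -0.6  0.2] turn needed -0.013 zaxis [ 0.    -0.001 -1.   ]
 target (0.489, 0.004, 0.021) -> cm [ 0.89 -0.12 17.87]
```

{"name": "carry_out", "arguments": {"steps": [[1.16, 0.05, 3, -0.013, -0.1], [1.16, 0.05, 6, -0.013, -0.1], [1.16, 0.05, 9, -0.013, -0.1], [1.16, 0.05, 11, -0.013, -0.1], [1.16, 0.05, 11, -0.013, -0.1], [1.16, 0.05, 11, -0.013, -0.1]]}}

```text
time_s: 2.47
tool_pos: [0.4907, 0.0073, 0.0895]
orientation: [-2.381, -2.048, 0.002]
ft_force: [-0.0, 0.1, 1.4]
opening: 0.0476
finger_force: 0.0
```

```bash
sed -i 's/26:(.489,.004),36:(.4665,.1326)/26:(.491,.0065),36:(.467,.133)/' h.py; python3 -c "
from h import *
go((*ST[26],.021))
"
```

```text
t 2.5 pos [0.4907 0.0073 0.0895] open 0.0476 F [-0.   0.1  1.4] turn needed 0.002 zaxis [-0.001  0.    -1.   ]
 target (0.491, 0.0065, 0.021) -> cm [-0.07  0.05  6.85]
```

{"name": "carry_out", "arguments": {"steps": [[0, 0, 2.5, 0, -0.1], [0, 0, 5, 0, -0.1], [0, 0, 6.6, 0, -0.1], [0, 0, 6.8, 0, -0.1], [0, 0, 6.8, 0, 1], [0, 0, 6.8, 0, 1], [0, 0, 6.8, 0, 1], [0, 0, 6.8, 0, 1], [0, 0, 6.8, 0, 1], [0, 0, 6.8, 0, 1]]}}

```text
time_s: 3.3
tool_pos: [0.4918, 0.0076, 0.0223]
orientation: [2.38, 2.049, 0.001]
ft_force: [-0.8, -0.0, 5.2]
opening: 0.019
finger_force: 30.0
```

```bash
python3 -c "
from h import *
go((*ST[26],.021),(*ST[26],.13),(*PAD[26],.13))
print(robot.get_state()['finger_force'])
"
```

```text
t 3.3 pos [0.4918 0.0076 0.0223] open 0.0190 F [-0.8 -0.   5.2] turn needed 0.002 zaxis [ 0.001 -0.    -1.   ]
 target (0.491, 0.0065, 0.021) -> cm [-0.12 -0.06  0.13]
 target (0.491, 0.0065, 0.13) -> cm [ -0.12  -0.04 -10.77]
 target (0.6161, -0.1348, 0.13) -> cm [-12.24  14.43 -10.75]
29.99041603412479
```

{"name": "carry_out", "arguments": {"steps": [[0, 0, -2, 0, 1], [0, 0, -5, 0, 1], [0, 0, -8, 0, 1], [-2, 2.5, -10.5, 0, 1], [-5, 5.5, -10.5, 0, 1], [-7.5, 9, -10.5, 0, 1], [-10, 12, -10.5, 0, 1], [-12, 14.2, -10.5, 0, 1], [-12.24, 14.43, -10.5, 0, 1], [-12.24, 14.43, -10.5, 0, 1]]}}

```text
time_s: 4.13
tool_pos: [0.616, -0.1366, 0.1258]
orientation: [-2.383, -2.046, 0.0]
ft_force: [0.1, 0.2, -0.4]
opening: 0.0192
finger_force: 30.0
```

```bash
python3 -c "
from h import *
go((*PAD[26],.06),(*PAD[26],.0345))
m=robot.camera_model('wrist'); p,d=robot.snapshot('wrist'); cv2.imwrite('pics/w1.png',p[:,:,::-1])
# remeasure pads from wrist
k=cv2.inRange(p,(0,0,0),(75,75,75)); k[235:]=0
cs,_=cv2.findContours(k,cv2.RETR_EXTERNAL,cv2.CHAIN_APPROX_NONE)
for c in cs:
    if cv2.contourArea(c)>1500:
        w=ray(m,c.reshape(-1,2),.012)[:,:2].astype(np.float32); print(c.reshape(-1,2).mean(0).round(),cv2.fitEllipse(w))
"
```

```text
t 4.1 pos [ 0.616  -0.1366  0.1258] open 0.0192 F [ 0.1  0.2 -0.4] turn needed -0.000 zaxis [-0.001  0.001 -1.   ]
 target (0.6161, -0.1348, 0.06) -> cm [ 0.18 -0.02  6.58]
 target (0.6161, -0.1348, 0.0345) -> cm [ 0.18 -0.01  9.13]
[320. 190.] ((0.6180263161659241, -0.13297732174396515), (0.06017541512846947, 0.0626266673207283), 79.18698120117188)
[320. 104.] ((0.6291868090629578, -0.059405166655778885), (0.061210013926029205, 0.061684753745794296), 159.18716430664062)
[320.  18.] ((0.6387484669685364, 0.0033021592535078526), (0.03541712090373039, 0.06519907712936401), 81.45954895019531)
```

View pics/w1.png

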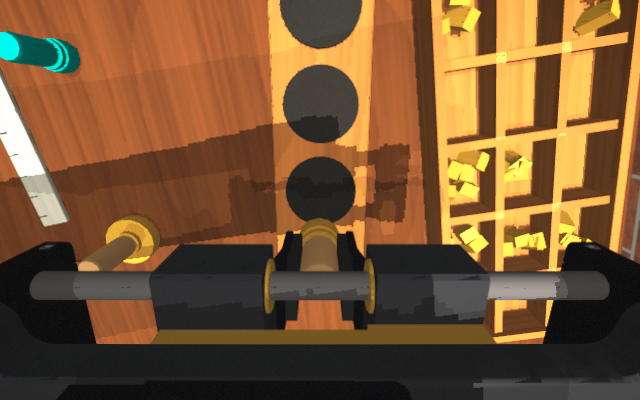

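The wrist view shows stamp_26 held upright at (318,240) and the pads at (320,190) and (320,104), agreeing with the top-view pads to 2 mm. Lowering.

{"name": "carry_out", "arguments": {"steps": [[0.15, 0, 2, 0, 1], [0.25, 0.05, 4, 0, 1], [0.25, 0.05, 6, 0, 1], [0.25, 0.05, 7.5, 0, 1], [0.25, 0.05, 8.3, 0, 1], [0.25, 0.05, 8.7, 0, 1], [0.25, 0.05, 8.8, 0, 1], [0.25, 0.05, 8.9, 0, 1], [0.25, 0.05, 8.9, 0, 1]]}}

```text
time_s: 4.93
tool_pos: [0.6171, -0.1322, 0.0385]
orientation: [2.38, 2.049, 0.001]
ft_force: [0.3, -0.2, 0.3]
opening: 0.0194
finger_force: 30.0
```

```bash
sed -i 's/^PAD=.*/PAD={26:(.617,-.134),36:(.628,-.0595),46:(.6395,.0155),56:(.651,.0905)}/' h.py; python3 -c "
from h import *
go((*PAD[26],.0343))
"
```

```text
t 4.9 pos [ 0.6171 -0.1322  0.0385] open 0.0194 F [ 0.3 -0.2  0.3] turn needed 0.003 zaxis [ 0.001 -0.    -1.   ]
 target (0.617, -0.134, 0.0343) -> cm [-0.18  0.02  0.42]
```

{"name": "carry_out", "arguments": {"steps": [[-0.15, 0, 0.15, 0, 1], [-0.15, 0, 0.25, 0, 1], [-0.15, 0, 0.35, 0, 1], [-0.15, 0, 0.4, 0, 1], [-0.15, 0, 0.45, 0, 1], [-0.15, 0, 0.45, 0, 1]]}}

```text
time_s: 5.43
tool_pos: [0.6167, -0.1341, 0.0343]
orientation: [2.38, 2.049, -0.0]
ft_force: [-4.0, 0.2, 10.9]
opening: 0.0192
finger_force: 30.0
```

Contact was made at about 11 N, at the expected height. Releasing and rising.

{"name": "carry_out", "arguments": {"steps": [[0, 0, 0, 0, 0.2], [0, 0, 0, 0, 0], [0, 0, 0, 0, -0.1], [0, 0, 0, 0, -0.1], [0, 0, -2, 0, -0.1], [0, 0, -5, 0, -0.1], [0, 0, -9, 0, -0.1], [0, 0, -12, 0, -0.1], [0, 0, -13, 0, -0.1], [0, 0, -13, 0, -0.1]]}}

```text
time_s: 6.27
tool_pos: [0.618, -0.1339, 0.1664]
orientation: [2.377, 2.047, 0.005]
ft_force: [-0.3, -0.1, -0.2]
opening: 0.0475
finger_force: 0.0
```

```bash
cat >> h.py <<'E'
Z={26:.054,36:.062,46:.07,56:.078}; G={26:.021,36:.023,46:.026,56:.029}
def seek(cam,n,place=False):
    xy=(PAD if place else ST)[n]; m=robot.camera_model(cam); p,d=robot.snapshot(cam)
    print(cam,n,topc(m,d,xy,Z[n]+.012*place,.03))
E
python3 -c "
from h import *
seek('wrist',26,1); seek('top',26,1)
go((*ST[36],.16))
"
```

```text
wrist 26 (array([ 0.6171, -0.1353]), array([ 0.6173, -0.1347,  0.0647]), 0.0098, 348)
top 26 None
t 6.4 pos [ 0.6161 -0.1339  0.1623] open 0.0479 F [-0.7  0.1 -1. ] turn needed 0.002 zaxis [-0.001 -0.    -1.   ]
 target (0.467, 0.133, 0.16) -> cm [ 24.18 -18.71   0.23]
```

stamp_26 stands on its pad. Next is stamp_36.

{"name": "carry_out", "arguments": {"steps": [[3, -2.3, 0, 0, -0.1], [6, -4.6, 0, 0, -0.1], [9, -7, 0, 0, -0.1], [12, -9.3, 0, 0, -0.1], [15, -11.6, 0, 0, -0.1], [18, -13.9, 0, 0, -0.1], [21, -16.2, 0, 0, -0.1], [23.5, -18.2, 0, 0, -0.1], [24.2, -18.7, 0, 0, -0.1], [24.2, -18.7, 0, 0, -0.1]]}}

```text
time_s: 7.2
tool_pos: [0.4654, 0.1353, 0.1618]
orientation: [-2.375, -2.055, 0.003]
ft_force: [-0.0, -0.8, 0.1]
opening: 0.0476
finger_force: 0.0
```

```bash
python3 -c "
from h import *
seek('wrist',36); go((*ST[36],G[36]))
"
```

```text
wrist 36 (array([0.4684, 0.1342]), array([0.4684, 0.1347, 0.0607]), 0.0096, 350)
t 7.2 pos [0.4666 0.1332 0.1619] open 0.0480 F [1.  0.5 1.2] turn needed 0.004 zaxis [-0.002 -0.001 -1.   ]
 target (0.467, 0.133, 0.023) -> cm [-1.000e-02  6.000e-02  1.389e+01]
```

{"name": "carry_out", "arguments": {"steps": [[0.1, 0.1, 3, 0, -0.1], [0.1, 0.1, 6, 0, -0.1], [0.1, 0.1, 9, 0, -0.1], [0.1, 0.1, 11.5, 0, -0.1], [0.1, 0.1, 13, 0, -0.1], [0.1, 0.1, 13.5, 0, -0.1], [0.1, 0.1, 13.5, 0, -0.1]]}}

```text
time_s: 7.83
tool_pos: [0.4679, 0.1325, 0.0263]
orientation: [-2.381, -2.046, 0.005]
ft_force: [-1.2, 0.6, 0.5]
opening: 0.0479
finger_force: 0.0
```

{"name": "carry_out", "arguments": {"steps": [[0, 0, 0.2, 0, -0.1], [0, 0, 0.3, 0, -0.1], [0, 0, 0.3, 0, 1], [0, 0, 0.3, 0, 1], [0, 0, 0.3, 0, 1], [0, 0, 0.3, 0, 1], [0, 0, 0.3, 0, 1], [0, 0, 0.3, 0, 1]]}}

```text
time_s: 8.5
tool_pos: [0.4685, 0.1341, 0.0252]
orientation: [2.38, 2.05, 0.0]
ft_force: [-0.5, -0.6, 2.1]
opening: 0.0191
finger_force: 30.0
```

```bash
python3 -c "
from h import *
go((*PAD[36],.14))
"
```

```text
t 8.5 pos [0.4685 0.1341 0.0252] open 0.0191 F [-0.5 -0.6  2.1] turn needed 0.003 zaxis [ 0. -0. -1.]
 target (0.628, -0.0595, 0.14) -> cm [-16.78  18.64 -11.48]
```

{"name": "carry_out", "arguments": {"steps": [[0, 0, -2, 0, 1], [0, 0, -5, 0, 1], [0, 0, -8, 0, 1], [-2, 2.2, -11, 0, 1], [-4.5, 5, -11, 0, 1], [-7, 7.8, -11, 0, 1], [-9.5, 10.6, -11, 0, 1], [-12, 13.3, -11, 0, 1], [-14.5, 16.1, -11, 0, 1], [-16.2, 18, -11, 0, 1]]}}

```text
time_s: 9.33
tool_pos: [0.6237, -0.0569, 0.1344]
orientation: [2.383, 2.046, -0.002]
ft_force: [-0.2, 0.3, -1.1]
opening: 0.019
finger_force: 30.0
```

{"name": "carry_out", "arguments": {"steps": [[-0.5, 0.5, 0, 0, 1], [-0.55, 0.6, 0, 0, 1], [-0.55, 0.6, 0, 0, 1]]}}

```text
time_s: 9.58
tool_pos: [0.6272, -0.0584, 0.1346]
orientation: [-2.379, -2.05, 0.0]
ft_force: [-0.2, 0.6, -2.1]
opening: 0.019
finger_force: 30.0
```

```bash
python3 -c "
from h import *
go((*PAD[36],.0372))
"
```

```text
t 9.6 pos [ 0.6272 -0.0584  0.1346] open 0.0190 F [-0.2  0.6 -2.1] turn needed 0.003 zaxis [-0.001  0.001 -1.   ]
 target (0.628, -0.0595, 0.0372) -> cm [-0.11  0.11  9.74]
```

{"name": "carry_out", "arguments": {"steps": [[-0.1, 0.1, 2, 0, 1], [-0.1, 0.1, 4, 0, 1], [-0.1, 0.1, 6, 0, 1], [-0.1, 0.1, 8, 0, 1], [-0.1, 0.1, 8.8, 0, 1], [-0.1, 0.1, 9.1, 0, 1], [-0.1, 0.1, 9.2, 0, 1], [-0.1, 0.1, 9.3, 0, 1], [-0.1, 0.1, 9.3, 0, 1]]}}

```text
time_s: 10.33
tool_pos: [0.6291, -0.06, 0.0432]
orientation: [2.379, 2.049, 0.002]
ft_force: [0.0, -0.2, -1.0]
opening: 0.0193
finger_force: 30.0
```

```bash
python3 -c "
from h import *
go((*PAD[36],.0372))
"
```

```text
t 10.3 pos [ 0.6291 -0.06    0.0432] open 0.0193 F [ 0.  -0.2 -1. ] turn needed 0.003 zaxis [ 0.002 -0.    -1.   ]
 target (0.628, -0.0595, 0.0372) -> cm [ 0.04 -0.12  0.6 ]
```

{"name": "carry_out", "arguments": {"steps": [[0, -0.1, 0.15, 0, 1], [0, -0.1, 0.3, 0, 1], [0, -0.1, 0.4, 0, 1], [0, -0.1, 0.5, 0, 1], [0, -0.1, 0.55, 0, 1], [0, -0.1, 0.6, 0, 1], [0, -0.1, 0.6, 0, 1]]}}

```text
time_s: 10.92
tool_pos: [0.6276, -0.0602, 0.0372]
orientation: [2.38, 2.049, -0.0]
ft_force: [-5.8, 0.3, 9.5]
opening: 0.0189
finger_force: 30.0
```

Contact again at the expected height. Release, then on to stamp_46.

{"name": "carry_out", "arguments": {"steps": [[0, 0, 0, 0, 0.2], [0, 0, 0, 0, 0], [0, 0, 0, 0, -0.1], [0, 0, 0, 0, -0.1], [0, 0, -2, 0, -0.1], [0, 0, -5, 0, -0.1], [0, 0, -9, 0, -0.1], [0, 0, -12, 0, -0.1], [0, 0, -13, 0, -0.1], [0, 0, -13, 0, -0.1]]}}

```text
time_s: 11.75
tool_pos: [0.6291, -0.06, 0.1694]
orientation: [2.378, 2.047, 0.006]
ft_force: [-0.2, -0.3, 0.2]
opening: 0.0478
finger_force: 0.0
```

```bash
python3 -c "
from h import *
seek('wrist',36,1); 
go((*ST[46],.16))
"
```

```text
wrist 36 (array([ 0.6283, -0.0603]), array([ 0.6284, -0.0598,  0.0727]), 0.0098, 358)
t 11.8 pos [ 0.628  -0.0602  0.1669] open 0.0482 F [-1.  -0.7 -0.5] turn needed 0.002 zaxis [ 0.002 -0.001 -1.   ]
 target (0.4288, -0.1555, 0.16) -> cm [-12.38 -18.29   0.65]
```

{"name": "carry_out", "arguments": {"steps": [[-2, -3, 0, 0, -0.1], [-4, -6, 0, 0, -0.1], [-6, -9, 0, 0, -0.1], [-8, -12, 0, 0, -0.1], [-10, -15, 0, 0, -0.1], [-12, -17.8, 0.5, 0, -0.1], [-12.4, -18.3, 0.6, 0, -0.1], [-12.4, -18.3, 0.6, 0, -0.1]]}}

```text
time_s: 12.47
tool_pos: [0.4252, -0.1573, 0.1583]
orientation: [-2.384, -2.044, 0.004]
ft_force: [0.4, 0.0, -0.2]
opening: 0.0482
finger_force: 0.0
```

```bash
python3 -c "
from h import *
seek('wrist',46); seek('top',46); go((*ST[46],G[46]))
"
```

```text
wrist 46 (array([ 0.431 , -0.1547]), array([ 0.4312, -0.1541,  0.0687]), 0.0096, 375)
top 46 (array([ 0.4281, -0.1527]), array([ 0.4288, -0.1511,  0.07  ]), 0.0084, 34)
t 12.6 pos [ 0.4282 -0.1553  0.1594] open 0.0479 F [-0.3 -0.3  0. ] turn needed 0.002 zaxis [-0.001  0.001 -1.   ]
 target (0.4288, -0.1555, 0.026) -> cm [-0.02  0.08 13.34]
```

{"name": "carry_out", "arguments": {"steps": [[0.1, 0.2, 3, 0, -0.1], [0.1, 0.2, 6, 0, -0.1], [0.1, 0.2, 9, 0, -0.1], [0.1, 0.2, 11.5, 0, -0.1], [0.1, 0.2, 12.5, 0, -0.1], [0.1, 0.2, 13, 0, -0.1], [0.1, 0.2, 13, 0, -0.1]]}}

```text
time_s: 13.15
tool_pos: [0.4306, -0.154, 0.0296]
orientation: [-2.378, -2.05, -0.001]
ft_force: [-0.2, -0.2, 0.9]
opening: 0.0482
finger_force: 0.0
```

{"name": "carry_out", "arguments": {"steps": [[0, 0, 0.2, 0, -0.1], [0, 0, 0.3, 0, -0.1], [0, 0, 0.3, 0, 1], [0, 0, 0.3, 0, 1], [0, 0, 0.3, 0, 1], [0, 0, 0.3, 0, 1], [0, 0, 0.3, 0, 1], [0, 0, 0.3, 0, 1]]}}

```text
time_s: 13.82
tool_pos: [0.4303, -0.155, 0.0272]
orientation: [2.38, 2.05, 0.0]
ft_force: [0.7, -0.5, 1.3]
opening: 0.0192
finger_force: 30.0
```

```bash
python3 -c "
from h import *
go((*PAD[46],.16))
"
```

```text
t 13.8 pos [ 0.4303 -0.155   0.0272] open 0.0192 F [ 0.7 -0.5  1.3] turn needed 0.003 zaxis [ 0. -0. -1.]
 target (0.6395, 0.0155, 0.16) -> cm [ 19.97  18.16 -13.27]
```

{"name": "carry_out", "arguments": {"steps": [[0, 0, -2, 0, 1], [0, 0, -5, 0, 1], [0, 0, -8.5, 0, 1], [2, 1.8, -11.5, 0, 1], [4.5, 4, -13, 0, 1], [7, 6.3, -13, 0, 1], [9.8, 8.9, -13, 0, 1], [12.6, 11.5, -13, 0, 1], [15.4, 14, -13, 0, 1], [18, 16.4, -13, 0, 1]]}}

```text
time_s: 14.65
tool_pos: [0.6201, 0.0001, 0.1563]
orientation: [-2.381, -2.049, 0.001]
ft_force: [0.1, -0.9, -1.5]
opening: 0.0193
finger_force: 30.0
```

{"name": "carry_out", "arguments": {"steps": [[1.5, 1.3, 0, 0, 1], [1.95, 1.75, 0, 0, 1], [1.95, 1.75, 0, 0, 1], [1.95, 1.75, 0, 0, 1]]}}

```text
time_s: 14.98
tool_pos: [0.6387, 0.0148, 0.1564]
orientation: [-2.38, -2.049, 0.002]
ft_force: [-0.6, -0.7, -2.2]
opening: 0.0193
finger_force: 30.0
```

```bash
python3 -c "
from h import *
go((*PAD[46],.0392))
"
```

```text
t 15.0 pos [0.6387 0.0148 0.1564] open 0.0193 F [-0.6 -0.7 -2.2] turn needed 0.002 zaxis [-0.001 -0.    -1.   ]
 target (0.6395, 0.0155, 0.0392) -> cm [ 0.09  0.09 11.72]
```

{"name": "carry_out", "arguments": {"steps": [[0.1, 0.05, 2, 0, 1], [0.1, 0.05, 4.5, 0, 1], [0.1, 0.05, 7, 0, 1], [0.1, 0.05, 9, 0, 1], [0.1, 0.05, 10.3, 0, 1], [0.1, 0.05, 10.9, 0, 1], [0.1, 0.05, 11.1, 0, 1], [0.1, 0.05, 11.2, 0, 1], [0.1, 0.05, 11.2, 0, 1]]}}

```text
time_s: 15.73
tool_pos: [0.6406, 0.0162, 0.0462]
orientation: [2.38, 2.049, 0.002]
ft_force: [-0.3, 0.7, -2.2]
opening: 0.0193
finger_force: 30.0
```

```bash
python3 -c "
from h import *
go((*PAD[46],.0392))
"
```

```text
t 15.7 pos [0.6406 0.0162 0.0462] open 0.0193 F [-0.3  0.7 -2.2] turn needed 0.002 zaxis [ 0.002 -0.    -1.   ]
 target (0.6395, 0.0155, 0.0392) -> cm [-0.08 -0.1   0.7 ]
```

{"name": "carry_out", "arguments": {"steps": [[-0.05, -0.1, 0.2, 0, 1], [-0.05, -0.1, 0.35, 0, 1], [-0.05, -0.1, 0.5, 0, 1], [-0.05, -0.1, 0.6, 0, 1], [-0.05, -0.1, 0.65, 0, 1], [-0.05, -0.1, 0.7, 0, 1], [-0.05, -0.1, 0.7, 0, 1]]}}

```text
time_s: 16.32
tool_pos: [0.639, 0.016, 0.0393]
orientation: [2.38, 2.049, -0.0]
ft_force: [-5.4, -0.5, 8.8]
opening: 0.0192
finger_force: 30.0
```

{"name": "carry_out", "arguments": {"steps": [[0, 0, 0, 0, 0.2], [0, 0, 0, 0, 0], [0, 0, 0, 0, -0.1], [0, 0, 0, 0, -0.1], [0, 0, -2, 0, -0.1], [0, 0, -5, 0, -0.1], [0, 0, -9, 0, -0.1], [0, 0, -12, 0, -0.1], [0, 0, -13, 0, -0.1], [0, 0, -13, 0, -0.1]]}}

```text
time_s: 17.15
tool_pos: [0.6405, 0.0164, 0.1714]
orientation: [2.378, 2.048, 0.006]
ft_force: [-0.2, 0.4, 0.1]
opening: 0.0477
finger_force: 0.0
```

```bash
python3 -c "
from h import *
seek('wrist',46,1); 
go((*ST[56],.17))
"
```

```text
wrist 46 (array([0.6397, 0.0165]), array([0.6399, 0.0168, 0.0806]), 0.0098, 377)
t 17.2 pos [0.6395 0.016  0.1689] open 0.0474 F [-0.3  0.4 -0.6] turn needed 0.002 zaxis [ 0.002 -0.    -1.   ]
 target (0.4835, 0.304, 0.17) -> cm [ 26.16 -19.7   -0.15]
```

{"name": "carry_out", "arguments": {"steps": [[3, -2.3, 0, 0, -0.1], [6, -4.5, 0, 0, -0.1], [9, -6.8, 0, 0, -0.1], [12, -9, 0, 0, -0.1], [15, -11.3, 0, 0, -0.1], [18, -13.6, 0, 0, -0.1], [21, -15.8, 0, 0, -0.1], [24, -18.1, 0, 0, -0.1], [26.1, -19.7, 0, 0, -0.1], [26.1, -19.7, 0, 0, -0.1]]}}

```text
time_s: 18.03
tool_pos: [0.4778, 0.3089, 0.1667]
orientation: [-2.369, -2.058, 0.002]
ft_force: [0.2, 0.2, 0.7]
opening: 0.0478
finger_force: 0.0
```

```bash
python3 -c "
from h import *
seek('wrist',56); seek('top',56); go((*ST[56],G[56]))
"
```

```text
wrist 56 (array([0.4858, 0.3059]), array([0.486 , 0.3065, 0.0767]), 0.0097, 373)
top 56 None
t 18.1 pos [0.4816 0.3037 0.1664] open 0.0480 F [ 0.2 -0.3 -0.2] turn needed 0.005 zaxis [-0.002 -0.001 -1.   ]
 target (0.4835, 0.304, 0.029) -> cm [ 0.07  0.21 13.74]
```

{"name": "carry_out", "arguments": {"steps": [[0.2, 0.3, 3, 0, -0.1], [0.2, 0.3, 6, 0, -0.1], [0.2, 0.3, 9, 0, -0.1], [0.2, 0.3, 11.5, 0, -0.1], [0.2, 0.3, 13, 0, -0.1], [0.2, 0.3, 13.3, 0, -0.1], [0.2, 0.3, 13.3, 0, -0.1]]}}

```text
time_s: 18.72
tool_pos: [0.486, 0.3039, 0.0341]
orientation: [-2.381, -2.049, 0.003]
ft_force: [-1.1, 0.1, 0.4]
opening: 0.0478
finger_force: 0.0
```

{"name": "carry_out", "arguments": {"steps": [[0, 0, 0.2, 0, -0.1], [0, 0, 0.3, 0, -0.1], [0, 0, 0.3, 0, 1], [0, 0, 0.3, 0, 1], [0, 0, 0.3, 0, 1], [0, 0, 0.3, 0, 1], [0, 0, 0.3, 0, 1], [0, 0, 0.3, 0, 1]], "grip_force": 40}}

```text
time_s: 19.38
tool_pos: [0.486, 0.305, 0.0322]
orientation: [2.38, 2.05, 0.0]
ft_force: [-0.8, 0.1, 2.5]
opening: 0.0189
finger_force: 40.0
```

```bash
python3 -c "
from h import *
go((*PAD[56],.17))
"
```

```text
t 19.4 pos [0.486  0.305  0.0322] open 0.0189 F [-0.8  0.1  2.5] turn needed 0.003 zaxis [ 0. -0. -1.]
 target (0.651, 0.0905, 0.17) -> cm [-18.76  19.5  -13.78]
```

Contact height should be TCP z = 0.0442 m.

{"name": "carry_out", "arguments": {"steps": [[0, 0, -2, 0, 1], [0, 0, -5, 0, 1], [0, 0, -8.5, 0, 1], [-2, 2, -11, 0, 1], [-4.2, 4.4, -12, 0, 1], [-6.8, 7.1, -12, 0, 1], [-9.5, 9.9, -12, 0, 1], [-12.1, 12.6, -12, 0, 1], [-14.7, 15.3, -12, 0, 1], [-17, 17.7, -12, 0, 1]]}}

```text
time_s: 20.22
tool_pos: [0.6368, 0.1076, 0.1515]
orientation: [2.382, 2.048, -0.002]
ft_force: [0.4, -0.8, -2.3]
opening: 0.0193
finger_force: 40.0
```

{"name": "carry_out", "arguments": {"steps": [[-1.4, 1.4, 0, 0, 1], [-1.75, 1.8, 0, 0, 1], [-1.75, 1.8, 0, 0, 1], [-1.75, 1.8, 0, 0, 1]]}}

```text
time_s: 20.55
tool_pos: [0.6503, 0.0916, 0.1516]
orientation: [-2.379, -2.05, 0.001]
ft_force: [-0.0, 0.5, -2.9]
opening: 0.0188
finger_force: 40.0
```

```bash
python3 -c "
from h import *
go((*PAD[56],.0442))
"
```

```text
t 20.6 pos [0.6503 0.0916 0.1516] open 0.0188 F [-0.   0.5 -2.9] turn needed 0.003 zaxis [-0.001  0.001 -1.   ]
 target (0.651, 0.0905, 0.0442) -> cm [-0.11  0.1  10.74]
```

{"name": "carry_out", "arguments": {"steps": [[-0.1, 0.05, 2, 0, 1], [-0.1, 0.05, 4.5, 0, 1], [-0.1, 0.05, 7, 0, 1], [-0.1, 0.05, 8.5, 0, 1], [-0.1, 0.05, 9.5, 0, 1], [-0.1, 0.05, 10, 0, 1], [-0.1, 0.05, 10.2, 0, 1], [-0.1, 0.05, 10.2, 0, 1]]}}

```text
time_s: 21.22
tool_pos: [0.6517, 0.0899, 0.0507]
orientation: [2.38, 2.05, 0.001]
ft_force: [0.5, -0.0, -1.8]
opening: 0.0192
finger_force: 40.0
```

```bash
python3 -c "
from h import *
go((*PAD[56],.0442))
"
```

```text
t 21.2 pos [0.6517 0.0899 0.0507] open 0.0192 F [ 0.5 -0.  -1.8] turn needed 0.003 zaxis [ 0.001  0.    -1.   ]
 target (0.651, 0.0905, 0.0442) -> cm [ 0.05 -0.08  0.65]
```

{"name": "carry_out", "arguments": {"steps": [[0.05, -0.05, 0.2, 0, 1], [0.05, -0.05, 0.35, 0, 1], [0.05, -0.05, 0.5, 0, 1], [0.05, -0.05, 0.55, 0, 1], [0.05, -0.05, 0.6, 0, 1], [0.05, -0.05, 0.65, 0, 1], [0.05, -0.05, 0.65, 0, 1]]}}

```text
time_s: 21.8
tool_pos: [0.6511, 0.0899, 0.0442]
orientation: [2.38, 2.049, 0.0]
ft_force: [-3.5, -1.3, 3.4]
opening: 0.0191
finger_force: 40.0
```

{"name": "carry_out", "arguments": {"steps": [[0, 0, 0, 0, 0.2], [0, 0, 0, 0, 0], [0, 0, 0, 0, -0.1], [0, 0, 0, 0, -0.1], [0, 0, -2, 0, -0.1], [0, 0, -5, 0, -0.1], [0, 0, -9, 0, -0.1], [0, 0, -12, 0, -0.1], [0, 0, -15, 0, -0.1], [0, 0, -15, 0, -0.1]]}}

```text
time_s: 22.63
tool_pos: [0.6535, 0.0912, 0.2005]
orientation: [2.377, 2.047, 0.012]
ft_force: [0.5, 0.6, 1.4]
opening: 0.0478
finger_force: 0.0
```

{"name": "carry_out", "arguments": {"steps": [[6, -10, 0, 0, -0.1], [6, -15, 0, 0, -0.1], [6, -20, 0, 0, -0.1], [6, -20, 0, 0, -0.1], [6, -20, 0, 0, -0.1], [6, -20, 0, 0, -0.1], [6, -20, 0, 0, -0.1], [6, -20, 0, 0, -0.1]]}}

```text
time_s: 23.3
tool_pos: [0.4627, 0.1786, 0.1938]
orientation: [2.38, 2.049, 0.001]
ft_force: [0.9, -0.8, 0.6]
opening: 0.0477
finger_force: 0.0
```

```bash
python3 -c "
from h import *
for n in ST: seek('scene',n,1)
m=robot.camera_model('top'); p,d=robot.snapshot('top'); cv2.imwrite('pics/end.png',cv2.resize(p[100:280,140:510],None,fx=2.1,fy=2.1)[:,:,::-1])
print(robot.get_state()['time_s'])
"
```

```text
scene 26 (array([ 0.6184, -0.1376]), array([ 0.6191, -0.1381,  0.0655]), 0.011, 60)
scene 36 (array([ 0.628 , -0.0632]), array([ 0.6296, -0.0629,  0.0734]), 0.0104, 50)
scene 46 (array([0.6407, 0.0143]), array([0.6417, 0.0127, 0.0814]), 0.0107, 53)
scene 56 (array([0.6519, 0.0879]), array([0.6543, 0.0876, 0.0899]), 0.0106, 54)
23.55
```

View pics/end.png

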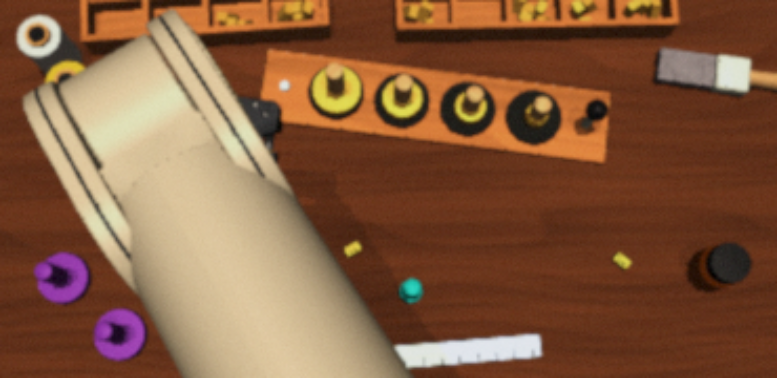

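All four stamps stand centred on their pads, in size order from the post at (595,110) in the crop. The jar at (725,265) and the look-alikes are where they were.

```bash
python3 -c "
from plant import robot
print(robot.hand_in())"
```

```text
the job is handed in; nothing more can be done
None
```

The four stamps stand on their pads in size order, smallest at the post, with the jar untouched, and the job is handed in at about 24 s (the hand-in returned no verdict).

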